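# Unlock the photo holder and hold its sprung jaw open

## Robot

A 6-joint arm with a two-finger parallel gripper is mounted at the origin on the work surface. World frame = base frame: x ahead of the robot, y to its left, z up, the work surface at z = 0. Lengths are in m, angles in rad, forces in N, time in s.
With the tool pointing down it reaches from about 0.35 to 0.775 m from the base axis. Payload 5.5 kg.
Tool frame: the origin (TCP) lies on the centre line of the jaws, within the pads' length; the fingertips stand 11 mm ahead of it and the grasp point (between the pads) lies 8 mm behind it; z points along the fingers, y is the line along which they close (so a half turn about z gives the same grasp; the last joint's range is limited). The gripper opens to 85 mm and grips with 20 to 120 N. Pads are 22 mm wide; open, the fingers measure 114 mm over their backs; the gripper's body (76 mm by 85 mm) begins 54 mm behind the grasp point. The pads swing forward as they close: fully open they stand 13 mm farther back than shut.
Start: joints at [-1.36, 0.313, 0.046, 1.304, 0, 1.431], TCP at [0.198, -0.54, 0.242] pointing down, gripper open.
Joint ranges: [-2.76, 2.76], [-0.86, 1.69], [-1.03, 1.26], [-2.2, 2.34], [-1.47, 1.5], [-3.14, 3.14]. Speed limits (rad/s): [2.57, 2.57, 3.14, 3.14, 3.14, 3.14].

## Interface

Orientations are given as a unit quaternion [w, x, y, z].
In Python, from workcell import get_state, eyes, env gives the robot as it stands.
- The arm moves only by the shell command python3 -m inch 'ROWS' [OPENING] [FORCE]. ROWS is JSON, one flat list of numbers, 4 for each row, row after row: the shift along the tool's x, y, z in cm, then the turn about the tool's z in rad. A call has exactly 5 rows; each row shifts and turns the commanded pose from where the row before left it, along the tool's axes as they then stand; what a row does not reach is not made up. A row lasts 1/12 s, in which the tool goes at most 41.7 mm and 7.16 degrees, less where a joint would pass 70% of its speed; a pose out of reach is approached as far as the arm can. A call is refused whole if a number of a shift passes 4.17 or a number of a turn 0.125, either way. A call with a gripper value outside its range is refused whole. OPENING is the opening, from -1 (shut) to 1 (fully open), set as the call begins (- or left out, the last holds). The fingers move at their own pace and stop on an object; FORCE is the grip in N (left out, the last holds). Time passes only in rows, so rows that do not move let the fingers close, or fill a call up. It gives the time, the measured TCP pose, the force, the opening and the grip force at its end, in the units of the state.
- get_state(): the state, without advancing time (a new reading comes with each control period).
- eyes.read_camera(name): name is "scene" or "top" or "wrist"; returns the picture (400x640x3 uint8, red, green, blue); there is no depth.
- eyes.camera_info(name): a dict with "fovy" (degrees; the focal length in pixels is half the picture's height over the tangent of half this angle, whatever the lens; pixels are square), "cx", "cy" (the principal point, pixels), "D" ([k1, k2, p1, p2, k3] as OpenCV has them; the pictures are not rectified), "xyz" and "orientation" of the camera in the world. Camera axes: x right, y down, z forward; pixel columns grow to the right and rows downward; lengths in m; the calibration is good to about 2 mm. A picture is of the moment at which its call begins: read the wrist's pose just before it. camera_info takes no time and is no camera call; for the wrist camera it gives the pose at the moment of the call.
- env.hand_in(): hands the job in; it is judged then, once.
The state is a dict: "clock": time; "joint_pos": joint angles; "qvel": joint speeds; "tau": joint torques, N m; "tcp_pos": TCP position; "orientation": TCP orientation; "wrist_force": force on the tool from outside, world axes, zero at the start; "ft_torque": the same for the moment, N m; "finger_gap": finger opening in m; "grip_force": force on a finger pad.
Only numpy, scipy, OpenCV 4.12 (cv2) and the standard library are available. Lean on these libraries where they do the work, as an engineer would, in place of code of your own. Each camera call takes 0.05 s, during which the arm holds its last target. There are 200 camera calls.

## Task

Free the acrylic photo panel for changing: turn the red rotary catch of the steel photo holder clockwise from locked to its free position, then push the blue thumb tab of the sprung jaw away from the panel, past the ratchet click and on until it is nearly fully back, and finish while still holding it there with the fingers: do not let it return to the ratchet. Leave the panel standing in its groove and do not disturb the other things on the shelf.

Things in the scene. Friction and masses are not known exactly. Their poses are not given: they have to be found in the camera images.
- holder: steel photo holder screwed to the shelf, base plate 10 mm thick, x -62 to 152, y -82 to 102 mm of its own frame. Origin on the shelf under the middle of the panel groove's line; x = the way the jaw opens, z up. Panel groove at x 0, y -70 to 10 mm; jaw behind it, below 28 mm high but for clamp plate and tab; catch at x 110, y -30. Fingers can come down over bare plate at x -62 to 12, y 20 to 102
- tab (a point): centre of the push face of the blue thumb tab, moving with the jaw; axes as the holder's: push along +x. The face looks to -x. The tab is an upright plate 8 mm thick (from this point to +8 mm in x), 36 mm wide in y, 28 to 78 mm above the shelf. With the jaw at 0 the point is at x 12, y 70, z 55 mm of the holder
- jaw (a joint): slide of the sprung jaw along the holder's +x, m: about -0.001 clamped on the panel, 0.030 at the end stop. Spring: 3 N at 0 to 7.5 N at 0.030; the ratchet tooth adds about 4 N from 0.007 on and clicks at about 0.016. Let go after that it springs back to about 0.0165 on the ratchet; nearly fully back means beyond 0.022. A locked catch stops it at about 0.002
- catch_grip (a point): middle of the red bar handle, on the catch's upright axis, 49 mm above the shelf. Bar 58 mm long, 11 wide, 26 tall (36 to 62 mm above the shelf), along this point's x axis, which turns with it; white-marked end towards the point's -x. Locked: bar along the holder's x, mark towards the panel; free: mark towards the holder's +y (the tab's side)
- catch (a joint): angle of the rotary catch in rad, growing clockwise seen from above: about 0 locked, 1.47 fully free (end stop). A sprung detent between the two gives way at about 0.05 N m, and past the middle (0.73) it helps the turn on to about 1.3
- panel_center (a point): centre of the acrylic photo panel with a printed picture, loose, 5 mm thick (x) by 80 mm wide (y) by 80 mm tall, 38 g; it stands on the base plate in a 16 mm deep groove, its top 90 mm above the shelf
- mug: white stoneware mug, 82 mm wide, 92 mm tall, empty; origin at the centre of its underside; a bystander
- bottle: cobalt glass bottle with cork-tipped stopper, 64 mm wide, 172 mm tall; origin at the centre of its underside; a bystander
- car: wooden toy car, 110 x 60 mm, 52 mm tall; origin at the centre of its underside; a bystander
- succulent: small succulent in a terracotta pot, 76 mm wide, 75 mm tall; origin at the centre of its underside; a bystander
- clock: small wooden mantel clock, 45 x 85 mm, 95 mm tall; origin at the centre of its underside; a bystander
- candle: amber glass candle, 72 mm wide, 70 mm tall; origin at the centre of its underside; a bystander

How it is judged:
On the way, in this order (a step that is already met when the one before it is completed fails the run):
1. the catch is turned to free while the jaw is still closed (value of joint catch above 1.2 rad and value of joint jaw below 0.006 m), for 0.2 s.
2. the fingers push the jaw back past its click (value of joint jaw above 0.019 m and contact force between the fingers and jaw above 2 N), for 0.1 s.
At the end, for the whole second after the job is handed in: The fingers still press on the jaw with more than 2 N and keep it more than 22 mm open (past its click and beyond where the ratchet alone would carry it); the catch is at free (beyond 1.2 rad); the panel still stands in its groove, tilted less than 0.3 rad and not lifted (value of joint catch above 1.2 rad and contact force between the fingers and jaw above 2 N and value of joint jaw above 0.022 m and z of panel_center in the frame of holder below 0.06 m and angle between panel_center's own z axis and vertical below 0.3 rad); the arm keeps its last pose, push and grip.
It fails at once if the panel is knocked out of its groove (moved over 20 mm or tilted over 0.35 rad) (distance of panel_center from where it was at the start of the episode above 0.02 m or angle between panel_center's own z axis and vertical above 0.35 rad).
It fails at once if a bystander is disturbed (moved over 20 mm or tilted over 0.3 rad) (distance of any of mug, bottle, car, succulent, clock, candle from where it was at the start of the episode above 0.02 m or angle between any of mug, bottle, car, succulent, clock, candle's own z axis and vertical above 0.3 rad).
It also fails if it takes over 56 s, if anything falls off the work surface, if the arm or the gripper's body presses on something with over 40 N, if the wrist force passes 120 N, or if a joint passes its speed limit or range.

## Working session

There is one attempt and no reset: what is moved stays moved. The work goes in short steps, Python scripts to look and compute and a shell command to move; the robot and the scene stay as the last step left them, time stands still between calls to the robot, and variables do not carry over. Pictures are saved under pics/ and viewed, at most 10 in all, crops included, and the job is handed in when it is done.

```bash
mkdir -p pics; ls
python3 - <<'E'
from workcell import get_state, eyes, env
import cv2
print(get_state())
for n in("top","scene"):
    print(eyes.camera_info(n)); cv2.imwrite(f"pics/{n}0.png",eyes.read_camera(n)[:,:,::-1])
E
```

```text
pics
{'clock': 0.0, 'joint_pos': array([-1.35958638e+00,  3.13987992e-01,  4.49908778e-02,  1.30361174e+00,
       -8.06595501e-06,  1.43120228e+00]), 'qvel': array([-0.00043018, -0.00107934, -0.00038216,  0.00056966,  0.00043475,
       -0.0009507 ]), 'tau': array([ 2.36393746e-03, -4.80626321e+01,  2.98532599e+01,  1.95713982e-02,
        1.48966856e-04, -4.84803984e-07]), 'tcp_pos': array([ 0.19748849, -0.53949889,  0.24142079]), 'orientation': array([-9.05539322e-04,  9.84656064e-01,  1.74503912e-01, -3.64749388e-05]), 'wrist_force': array([ 0.20318044,  0.43449158, -0.71452632]), 'ft_torque': array([ 0.00732549,  0.00454784, -0.02751874]), 'grip_force': 0.0, 'finger_gap': 0.08533297712572949}
{'fovy': 50.960437291008276, 'cx': 320.2873733640783, 'cy': 193.4160977306022, 'D': array([0.02535623, 0.        , 0.        , 0.        , 0.        ]), 'xyz': array([0.22414799, 0.01174809, 1.49513423]), 'orientation': array([ 0.06254458, -0.69768043,  0.7096507 , -0.07567081])}
{'fovy': 54.29493991902157, 'cx': 320.24745316140246, 'cy': 199.5624946142558, 'D': array([-0.07950309,  0.        ,  0.        ,  0.        ,  0.        ]), 'xyz': array([ 1.06165801, -0.28038752,  0.88434346]), 'orientation': array([-0.26579783,  0.8173783 ,  0.48283499, -0.16767408])}
```

View pics/top0.png

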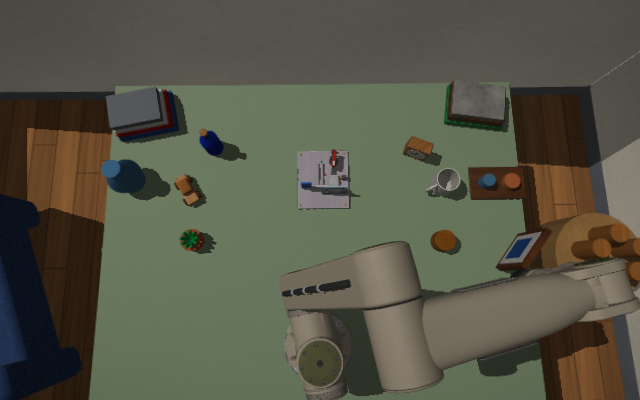

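View pics/scene0.png

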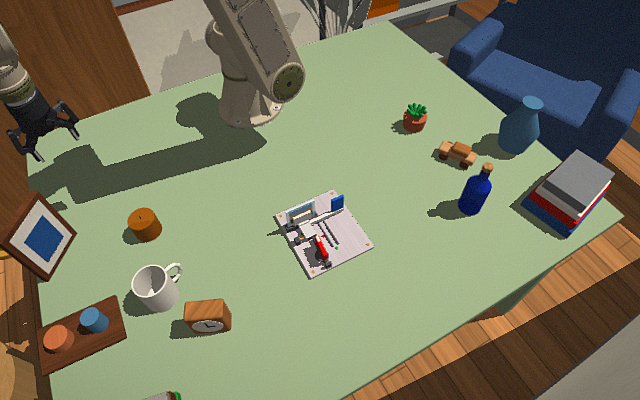

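The top view shows the holder at about (323,180) with the tab at (307,185) and the red catch at (335,158), so holder +x is roughly world +x. In the scene view the tab is at (337,202) and the catch at (321,247). Bystanders are well away from it.

```bash
cat > h.py <<'E'
from workcell import get_state, eyes, env
import cv2, numpy as np
from scipy.spatial.transform import Rotation as R
def rot(q): return R.from_quat(np.r_[q[1:],q[0]]).as_matrix()
def rays(ci,px):
    f=200/np.tan(np.radians(ci["fovy"]/2))
    K=np.array([[f,0,ci["cx"]],[0,f,ci["cy"]],[0,0,1]])
    u=cv2.undistortPoints(np.float64(px).reshape(-1,1,2),K,np.float64(ci["D"])).reshape(-1,2)
    return np.c_[u,np.ones(len(u))]@rot(ci["orientation"]).T
def plane(ci,px,z):
    d=rays(ci,px); c=ci["xyz"]; return c+d*((z-c[2])/d[:,2])[:,None]
def tri(c1,p1,c2,p2):
    a=rays(c1,[p1])[0];b=rays(c2,[p2])[0]
    s=np.linalg.lstsq(np.c_[a,-b],c2["xyz"]-c1["xyz"],rcond=None)[0]
    A=c1["xyz"]+a*s[0];B=c2["xyz"]+b*s[1]; return (A+B)/2,np.linalg.norm(A-B)
def mask(im,col):
    r,g,b=[im[:,:,i].astype(int) for i in range(3)]
    return ((r>90)&(r>2.2*g)&(r>2.2*b) if col=="red" else (b>80)&(b>1.6*r)&(b>1.3*g)).astype(np.uint8)
def blobs(im,col,box):
    m=np.zeros(im.shape[:2],np.uint8); x0,y0,x1,y1=box; m[y0:y1,x0:x1]=mask(im,col)[y0:y1,x0:x1]
    n,l,s,c=cv2.connectedComponentsWithStats(m)
    return [(s[i].tolist(),c[i],l==i) for i in range(1,n) if s[i][4]>8]
E
python3 - <<'E'
from h import *
T=eyes.camera_info("top");S=eyes.camera_info("scene")
it=cv2.imread("pics/top0.png")[:,:,::-1]; sc=cv2.imread("pics/scene0.png")[:,:,::-1]
for c in("red","blue"):
    a=blobs(it,c,(285,135,365,225)); b=blobs(sc,c,(260,180,385,285))
    print(c,[(x[0],x[1]) for x in a],[(x[0],x[1]) for x in b])
    A=max(a,key=lambda x:x[0][4]);B=max(b,key=lambda x:x[0][4])
    print(tri(T,A[1],S,B[1]), plane(T,[A[1]],.06 if c=="red" else .078))
# plate outline
hsv=cv2.cvtColor(np.ascontiguousarray(it),cv2.COLOR_RGB2HSV)
m=np.zeros((400,640),np.uint8); sub=hsv[140:222,285:365]
m[140:222,285:365]=((sub[:,:,1]<45)&(sub[:,:,2]>90))
ct=max(cv2.findContours(m,0,2)[0],key=cv2.contourArea)
r=cv2.minAreaRect(ct);print(r); P=plane(T,cv2.boxPoints(r),.01);print(P,np.linalg.norm(np.diff(P,axis=0),axis=1))
v=np.vstack([cv2.resize(np.ascontiguousarray(im),None,fx=5,fy=5,interpolation=2) for im in(it[145:215,290:360],)])
w=cv2.resize(np.ascontiguousarray(sc[185:285,265:380]),None,fx=3.5,fy=3.5,interpolation=2)
w=np.pad(w,((0,0),(0,0),(0,0))); cv2.imwrite("pics/crop0.png",np.hstack([v,w[:350]])[:,:,::-1])
E
```

```text
red [([333, 150, 3, 11, 30], array([333.96666667, 155.16666667]))] [([315, 237, 12, 23, 91], array([321.78021978, 249.01098901]))]
(array([ 0.64727159, -0.06824702,  0.05780287]), np.float64(0.001641674027619241)) [[ 0.64631102 -0.06888337  0.06      ]]
blue [([301, 182, 10, 3, 21], array([305.28571429, 182.57142857]))] [([331, 195, 13, 17, 156], array([336.80769231, 202.75641026]))]
(array([0.54750528, 0.03317307, 0.06068636]), np.float64(0.0020351657051200923)) [[0.54401913 0.03383542 0.078     ]]
((321.99859619140625, 178.43479919433594), (58.420982360839844, 51.227027893066406), 88.75463104248047)
[[ 0.68347087  0.06847131  0.01      ]
 [ 0.68519846 -0.12030899  0.01      ]
 [ 0.46694147 -0.11811731  0.01      ]
 [ 0.46582134  0.06554068  0.01      ]] [0.18878821 0.21826799 0.1836614 ]
```

View pics/crop0.png

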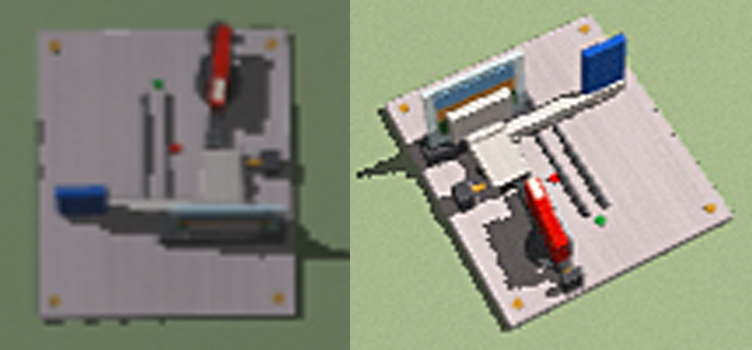

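The crops confirm it: tab at the left rear of the plate (top crop about (80,198)), and the red bar along holder x with its white mark towards the panel. From the plate outline, the holder origin is near (0.530, -0.036) with yaw about 0, which puts the catch near (0.640, -0.066). Moving above the catch: translate first, then turn.

```bash
R='[2.9,-1.46,0,0,2.9,-1.46,0,0,2.9,-1.46,0,0,2.9,-1.46,0,0,2.9,-1.46,0,0]'
python3 -m inch '[2.9,-1.46,0,0,2.9,-1.46,0,0,2.9,-1.46,0,0,2.9,-1.46,0,0,2.9,-1.46,0,0]'
python3 -m inch '[2.9,-1.46,0,0,2.9,-1.46,0,0,2.9,-1.46,0,0,2.9,-1.46,0,0,2.9,-1.46,0,0]'
python3 -m inch '[2.9,-1.46,0,0,2.9,-1.46,0,0,2.9,-1.46,0,0,2.9,-1.46,0,0,2.9,-1.46,0,0]'
python3 -m inch '[2.9,-1.46,0,0,2.9,-1.46,0,0,2.9,-1.46,0,0,2.9,-1.46,0,0,2.9,-1.46,0,0]'
python3 -m inch '[0,0,0,-0.12,0,0,0,-0.12,0,0,0,-0.12,0,0,0,-0.12,0,0,0,-0.12]'
```

```text
clock: 0.52
tcp_pos: [0.3092, -0.4202, 0.2419]
orientation: [-0.0, 0.985, 0.174, -0.0]
wrist_force: [0.6, -0.1, -0.1]
finger_gap: 0.0856
grip_force: 0.0
clock: 0.93
tcp_pos: [0.4204, -0.3017, 0.242]
orientation: [-0.0, 0.985, 0.174, -0.0]
wrist_force: [0.2, -0.8, -0.5]
finger_gap: 0.0854
grip_force: 0.0
clock: 1.35
tcp_pos: [0.5315, -0.1834, 0.2419]
orientation: [-0.0, 0.985, 0.175, -0.0]
wrist_force: [0.4, -0.7, 0.5]
finger_gap: 0.0851
grip_force: 0.0
clock: 1.77
tcp_pos: [0.6426, -0.065, 0.2417]
orientation: [-0.0, 0.985, 0.175, -0.0]
wrist_force: [1.0, 0.2, 0.5]
finger_gap: 0.0852
grip_force: 0.0
clock: 2.18
tcp_pos: [0.6417, -0.0662, 0.2415]
orientation: [-0.0, 0.888, 0.461, -0.001]
wrist_force: [-0.0, -0.7, -0.2]
finger_gap: 0.085
grip_force: 0.0
```

```bash
for i in 1; do
python3 -m inch '[0,0,0,-0.12,0,0,0,-0.12,0,0,0,-0.12,0,0,0,-0.12,0,0,0,-0.12]'
python3 -m inch '[0,0,0,-0.12,0,0,0,-0.12,0,0,0,-0.12,0,0,0,-0.12,0,0,0,-0.12]'
python3 -m inch '[0,0,0,-0.12,0,0,0,-0.12,0,0,0,-0.12,0,0,0,-0.12,0,0,0,-0.12]'
python3 -m inch '[0,0,0,-0.12,0,0,0,-0.12,0,0,0,-0.12,0,0,0,-0.03,0,0,0,0]'
done | grep -E "clock|tcp|orient"
python3 - <<'E'
from h import *
s=get_state();print(s["joint_pos"].round(3))
W=eyes.camera_info("wrist");im=eyes.read_camera("wrist");print(W)
cv2.imwrite("pics/w1.png",im[:,:,::-1])
E
```

```text
clock: 2.6
tcp_pos: [0.6416, -0.0664, 0.2416]
orientation: [-0.001, 0.712, 0.702, -0.0]
clock: 3.02
tcp_pos: [0.6416, -0.0664, 0.2416]
orientation: [-0.001, 0.473, 0.881, -0.0]
clock: 3.43
tcp_pos: [0.6416, -0.0664, 0.2416]
orientation: [-0.001, 0.191, 0.982, -0.0]
clock: 3.85
tcp_pos: [0.6417, -0.0664, 0.2417]
orientation: [-0.001, 0.0, 1.0, 0.0]
[-0.227  0.456  0.255  1.371 -0.    -0.227]
{'fovy': 62.6895444297719, 'cx': 321.52987672426224, 'cy': 197.8293484005873, 'D': array([-0.00543327,  0.        ,  0.        ,  0.        ,  0.        ]), 'xyz': array([ 0.57500117, -0.06697973,  0.37427923]), 'orientation': array([0.09406851, 0.70080923, 0.70079243, 0.09437962])}
```

View pics/w1.png

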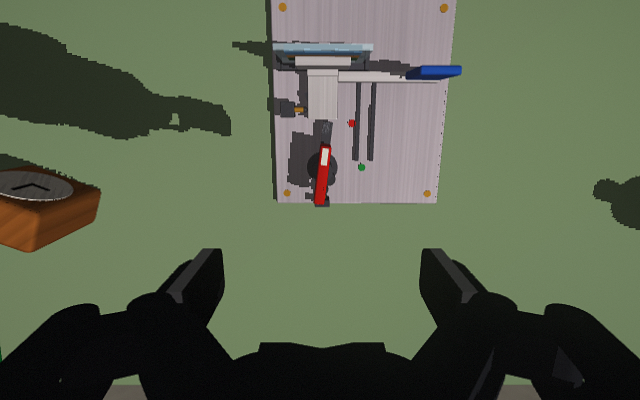

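The wrist view shows the red bar from about (325,146, white end) to (321,203), the tab's top edge at about (437,70), and plate screws at (282,7), (444,8), (427,193) and (287,193). Casting rays.

Run:
```python
from h import *
W=eyes.camera_info("wrist");im=cv2.imread("pics/w1.png")[:,:,::-1]
# screws
hsv=cv2.cvtColor(np.ascontiguousarray(im),cv2.COLOR_RGB2HSV)
sm=cv2.inRange(hsv,(10,110,120),(28,255,255)); sm[:, :265]=0; sm[210:]=0; sm[:,470:]=0
n,l,s,c=cv2.connectedComponentsWithStats(sm)
p=[c[i] for i in range(1,n) if s[i][4]>10]; print(np.round(p,1)); print(plane(W,p,.011).round(4))
A=max(blobs(im,"red",(300,130,345,215)),key=lambda b:b[0][4]); print(A[0],A[1])
ys,xs=np.nonzero(A[2]); 
wm=cv2.inRange(hsv,(0,0,150),(180,60,255))[140:170,312:340]
for y in range(140,208,3): print(y,"".join("R" if A[2][y,x] else "w" if hsv[y,x,1]<60 and hsv[y,x,2]>175 else "." for x in range(305,345)))
B=max(blobs(im,"blue",(395,50,475,90)),key=lambda b:b[0][4]); print(B[0],B[1])
ys,xs=np.nonzero(B[2])
for y in range(62,84): print(y,"".join("%3d"%(im[y,x,2]//10) for x in range(404,464,3)))
```

```text
[[282.1   6.5]
 [443.7   7.5]
 [298.4 109.5]
 [286.7 192.6]
 [426.9 193.3]]
[[ 0.4779 -0.1056  0.011 ]
 [ 0.4789  0.0547  0.011 ]
 [ 0.5766 -0.0915  0.011 ]
 [ 0.6683 -0.1067  0.011 ]
 [ 0.6694  0.0536  0.011 ]]
[314, 146, 17, 59, 503] [321.75944334 179.09542744]
140 ........................................
143 ........................................
146 ................RRRRRRR.................
149 ................R.wwwww.RR..............
152 ...............RRwwwwww.RR..............
155 ...............RRwwwwwwRRR..............
158 ..............RR.wwwww.RR...............
161 ..............RRwwwwwwRRR...............
164 ..............RRwwwwwwRRR...............
167 .............RRRRRRRRRRR................
170 .............RRRRRRRRRRR................
173 .............RRRRRRRRRR.................
176 ............RRRRRRRRRRR.................
179 ............RRRRRRRRRRR.................
182 ............RRRRRRRRRR..................
185 ...........RRRRRRRRRRR..................
188 ...........RRRRRRRRRR...................
191 ..........RRRRRRRRRRR...................
194 ..........RRRRRRRRRRR.
[... 957 characters left out ...]
  7  5  5  5  5  5 15 15 15 15 14 14 15 14 15 15 15 15 15 12
74   7  5  5  5  5  5 11 11 11 11 11 11 11 11 11 11 12 12 12 10
75   6  5  5  5  5  6  7  7  7  7  7  7  7  7  7  8  7  8  9  9
76  14  5  5  5  6  6  6  6  6  6  6  6  6  6  6  6  7  8  9  9
77  18  5  5  6  6  6  6  6  6  6  6  6  6  6  6  7  9  9  9  9
78  18  4  5  6  6  6  6  6  6  6  6  6  6  7 12  9 10  9 10  9
79  18  9  9 10  9  9  7  7  7  7  7  7  9 13 16  9  9  9  9  9
80  18 16 16 16 16 16 15 15 15 15 15 15 11 16 16  9  9  9  9  9
81  14 15 15 15 15 15 15 15 15 16 16 16 14 15 16  9  9  9  9  9
82  10 10 10 11 10 11 11 10 10 11 11 13 15 15 16  9  9  9  9  9
83  13 13 13 14 13 14 13 13 13 12 12 14 16 15 16  9  9  9  9  9
```

Run:
```python
from h import *
W=eyes.camera_info("wrist")
P=plane(W,[[325,145.5],[319,204.5]],.062);print(P,np.linalg.norm(P[1]-P[0]),P.mean(0)); d=P[0]-P[1];print(np.arctan2(d[1],-d[0]))
print(plane(W,[[421,66],[462,66],[421,74.5]],.078))
```

```text
[[ 0.60932836 -0.06352315  0.062     ]
 [ 0.6674598  -0.06940597  0.062     ]] 0.05842834968533549 [ 0.63839408 -0.06646456  0.062     ]
0.10085517029585657
[[0.54097793 0.01727008 0.078     ]
 [0.54098036 0.05193983 0.078     ]
 [0.54773438 0.01779149 0.078     ]]
```

```bash
python3 -m inch '[0.3,0,2.4,0.1,0,0,2.4,0,0,0,2.4,0,0,0,2.4,0,0,0,2.4,0]'
python3 -m inch '[0,0,2,0,0,0,2,0,0,0,2,0,0,0,1,0,0,0,0,0]'
python3 -m inch '[0,0,0,0,0,0,0,0,0,0,0,0,0,0,0,0,0,0,0,0]' -1 20
python3 -m inch '[0,0,0,0,0,0,0,0,0,0,0,0,0,0,0,0,0,0,0,0]' -1 20
```

```text
clock: 4.32
tcp_pos: [0.6387, -0.0665, 0.1211]
orientation: [-0.0, 0.051, 0.999, -0.0]
wrist_force: [0.6, -0.3, -0.8]
finger_gap: 0.0858
grip_force: 0.0
clock: 4.73
tcp_pos: [0.6367, -0.066, 0.0493]
orientation: [-0.003, 0.051, 0.999, 0.0]
wrist_force: [-0.2, 0.9, -0.7]
finger_gap: 0.0856
grip_force: 0.0
clock: 5.15
tcp_pos: [0.6396, -0.0667, 0.0534]
orientation: [0.001, 0.05, 0.999, -0.0]
wrist_force: [0.2, -0.0, 0.6]
finger_gap: 0.0256
grip_force: 0.0
clock: 5.57
tcp_pos: [0.6393, -0.0663, 0.0531]
orientation: [0.001, 0.05, 0.999, 0.0]
wrist_force: [-1.0, 2.8, 5.3]
finger_gap: 0.0107
grip_force: 25.7
```

Gripped at a 10.7 mm gap, matching the 11 mm bar. Turning clockwise.

```bash
python3 -m inch '[0,0,0,0.09,0,0,0,0.09,0,0,0,0.09,0,0,0,0.09,0,0,0,0.09]'
python3 -m inch '[0,0,0,0.09,0,0,0,0.09,0,0,0,0.09,0,0,0,0.09,0,0,0,0.09]'
python3 -m inch '[0,0,0,0.09,0,0,0,0.09,0,0,0,0.09,0,0,0,0.06,0,0,0,0]'
python3 - <<'E'
from h import *
s=get_state();print(s["ft_torque"].round(2),s["joint_pos"].round(3))
E
```

```text
clock: 5.98
tcp_pos: [0.6391, -0.0668, 0.0531]
orientation: [0.0, 0.274, 0.962, -0.0]
wrist_force: [-1.6, -1.4, 4.3]
finger_gap: 0.0103
grip_force: 25.6
clock: 6.4
tcp_pos: [0.6387, -0.0673, 0.0531]
orientation: [0.0, 0.482, 0.876, -0.001]
wrist_force: [-2.9, -1.4, 5.8]
finger_gap: 0.0104
grip_force: 25.8
clock: 6.82
tcp_pos: [0.6383, -0.0674, 0.053]
orientation: [0.0, 0.619, 0.786, -0.001]
wrist_force: [-3.7, -2.0, 6.4]
finger_gap: 0.0105
grip_force: 26.0
[-0.35  0.79  0.05] [-0.229  0.551 -0.068  0.952 -0.002  1.105]
```

```bash
python3 -m inch '[0,0,0,0.06,0,0,0,0.05,0,0,0,0,0,0,0,0,0,0,0,0]'
python3 -m inch '[0,0,0,0,0,0,0,0,0,0,0,0,0,0,0,0,0,0,0,0]' 0.2 20
python3 -m inch '[0,0,-2,0,0,0,-3,0,0,0,-3,0,0,0,-3,0,0,0,-3,0]'
python3 - <<'E'
from h import *
W=eyes.camera_info("wrist");im=eyes.read_camera("wrist");cv2.imwrite("pics/w2.png",im[:,:,::-1])
im=eyes.read_camera("top");cv2.imwrite("pics/t2.png",cv2.resize(im[140:220,280:370],None,fx=5,fy=5)[:,:,::-1])
E
```

```text
clock: 7.23
tcp_pos: [0.6382, -0.0674, 0.0531]
orientation: [0.0, 0.66, 0.751, -0.001]
wrist_force: [-3.6, -1.2, 7.0]
finger_gap: 0.0109
grip_force: 26.0
clock: 7.65
tcp_pos: [0.6389, -0.0664, 0.052]
orientation: [-0.0, 0.66, 0.752, -0.0]
wrist_force: [0.1, 0.2, 0.7]
finger_gap: 0.051
grip_force: 0.0
clock: 8.07
tcp_pos: [0.6387, -0.0664, 0.1935]
orientation: [-0.0, 0.66, 0.752, -0.0]
wrist_force: [-0.1, 0.3, 0.3]
finger_gap: 0.0513
grip_force: 0.0
```

View pics/w2.png

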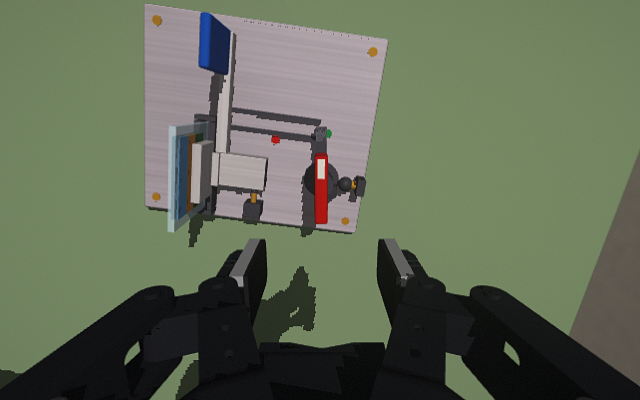

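The bar now lies along y with its white mark (320,168) to the tab side and the pointer by the green dot (328,133), so the catch is free at about 1.44 rad. The panel stands at (185,175). Shutting the fingers and moving in front of the tab.

```bash
python3 -m inch '[0,0,0,0.065,0,0,0,0.065,2,-2.5,0,0,2,-2.5,0,0,2,-2.5,0,0]' -1 20
python3 -m inch '[2,-2.5,0,0,2,-2.6,0,0,0,0,0,0,0,0,0,0,0,0,0,0]'
python3 - <<'E'
from h import *
W=eyes.camera_info("wrist");im=eyes.read_camera("wrist");cv2.imwrite("pics/w3.png",im[:,:,::-1])
b=max(blobs(im,"blue",(0,0,640,400)),key=lambda b:b[0][4]);print(b[0],b[1]);print(W["xyz"])
E
```

```text
clock: 8.58
tcp_pos: [0.5628, -0.0061, 0.191]
orientation: [-0.001, 0.707, 0.707, -0.0]
wrist_force: [0.4, 0.6, 0.0]
finger_gap: -0.0
grip_force: 0.0
clock: 9.0
tcp_pos: [0.5135, 0.0335, 0.1923]
orientation: [0.001, 0.707, 0.707, 0.0]
wrist_force: [0.4, 0.4, -0.1]
finger_gap: 0.0002
grip_force: 0.0
[350, 162, 16, 56, 513] [359.25925926 189.91617934]
[0.5132495  0.0997301  0.32485704]
```

View pics/w3.png

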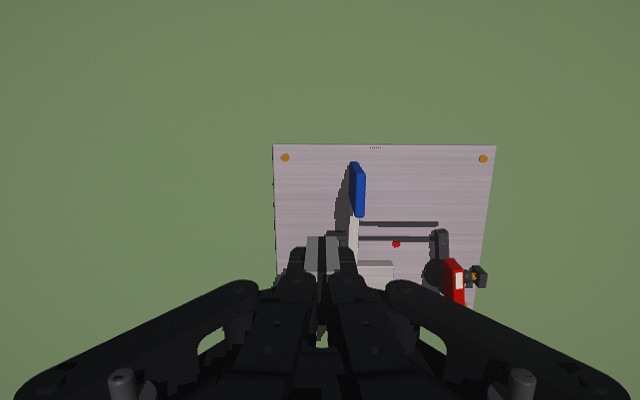

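The shut fingers at (323,255) are centred in x ahead of the push face, with the tab at (350–365,162–218) on their +x side. Descending.

```bash
python3 -m inch '[0,0,2.8,0,0,0,2.8,0,0,0,2.8,0,0,0,2.6,0,0,0,2,0]'
python3 -m inch '[0,0,0,0,0,0.3,0,0,0,0.3,0,0,0,0.2,0,0,0,0,0,0]'
python3 -m inch '[0,0.2,0,0,0,0.2,0,0,0,0.2,0,0,0,0.2,0,0,0,0,0,0]'
```

```text
clock: 9.47
tcp_pos: [0.5132, 0.0326, 0.0599]
orientation: [-0.0, 0.708, 0.707, -0.001]
wrist_force: [0.2, -0.4, -0.8]
finger_gap: -0.0001
grip_force: 0.0
clock: 9.88
tcp_pos: [0.5233, 0.0332, 0.0639]
orientation: [0.002, 0.707, 0.707, 0.001]
wrist_force: [1.7, -0.2, 0.5]
finger_gap: 0.0002
grip_force: 0.0
clock: 10.3
tcp_pos: [0.5287, 0.0336, 0.0624]
orientation: [-0.0, 0.707, 0.707, -0.0]
wrist_force: [-3.5, -1.2, 2.6]
finger_gap: -0.0001
grip_force: 1.5
```

```bash
python3 -m inch '[0,0.2,0,0,0,0.2,0,0,0,0.2,0,0,0,0.2,0,0,0,0,0,0]' | grep -E "tcp|wrist"
python3 -m inch '[0,0.2,0,0,0,0.2,0,0,0,0.2,0,0,0,0.2,0,0,0,0,0,0]'| grep -E "tcp|wrist"
python3 -m inch '[0,0.2,0,0,0,0.2,0,0,0,0.1,0,0,0,0,0,0,0,0,0,0]'| grep -E "tcp|wrist"
python3 - <<'E'
from h import *
W=eyes.camera_info("wrist");im=eyes.read_camera("wrist");cv2.imwrite("pics/w4.png",im[:,:,::-1])
E
```

```text
tcp_pos: [0.5354, 0.0336, 0.0621]
wrist_force: [-7.3, 0.6, 6.6]
tcp_pos: [0.5438, 0.0336, 0.0617]
wrist_force: [-3.7, 0.9, 1.5]
tcp_pos: [0.5487, 0.0336, 0.0616]
wrist_force: [-5.2, -0.8, 2.4]
```

View pics/w4.png

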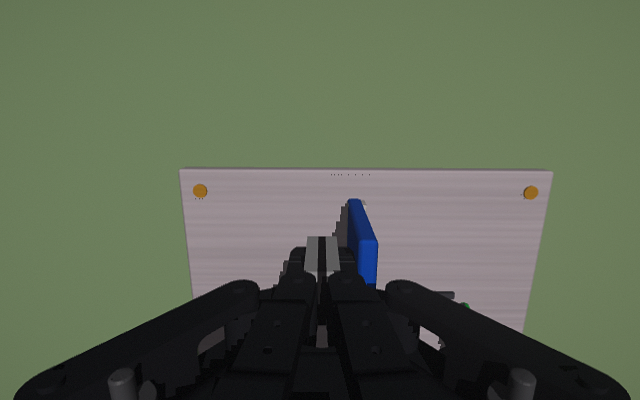

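The tab, top edge from (348,200) to (360,238), is pressed against the fingers, and the force dropped, so the click is past. Measuring the face position.

Run:
```python
from h import *
W=eyes.camera_info("wrist");im=cv2.imread("pics/w4.png")[:,:,::-1]
m=mask(im,"blue")
for y in (201,205,215,225,235,239,243): 
    x=np.nonzero(m[y])[0]; print(y,x.min(),x.max(),plane(W,[[x.min(),y],[x.max(),y]],.078)[:,:2].round(4).tolist())
```

```text
201 349 360 [[0.5589, 0.0668], [0.5629, 0.0669]]
205 350 362 [[0.5593, 0.0653], [0.5637, 0.0653]]
215 353 366 [[0.5605, 0.0614], [0.5653, 0.0614]]
225 356 370 [[0.5617, 0.0575], [0.567, 0.0575]]
235 359 374 [[0.563, 0.0535], [0.5687, 0.0535]]
239 360 376 [[0.5634, 0.0518], [0.5695, 0.0518]]
243 359 377 [[0.5631, 0.0502], [0.5699, 0.0502]]
```

Row 239 is the tab's top corner: y 0.0518 agrees with the geometry. The face is at x 0.563, so the jaw is about 0.0215. Pushing about 5.5 mm further.

```bash
python3 -m inch '[0,0.2,0,0,0,0.2,0,0,0,0.15,0,0,0,0,0,0,0,0,0,0]'| grep -E "tcp|wrist"
python3 -m inch '[0,0,0,0,0,0,0,0,0,0,0,0,0,0,0,0,0,0,0,0]'
python3 - <<'E'
from h import *
W=eyes.camera_info("wrist");im=eyes.read_camera("wrist");cv2.imwrite("pics/w5.png",im[:,:,::-1])
im2=eyes.read_camera("scene");cv2.imwrite("pics/s5.png",im2[:,:,::-1])
m=mask(im,"blue")
for y in (235,239,243): 
    x=np.nonzero(m[y])[0]; print(y,x.min(),plane(W,[[x.min(),y]],.078)[:,:2].round(4).tolist())
E
```

```text
tcp_pos: [0.5539, 0.0336, 0.0616]
wrist_force: [-6.7, -0.2, 2.7]
clock: 12.43
tcp_pos: [0.5538, 0.0336, 0.0616]
orientation: [-0.001, 0.707, 0.707, -0.001]
wrist_force: [-7.1, 0.2, 3.7]
finger_gap: -0.0002
grip_force: 3.4
235 359 [[0.5682, 0.0535]]
239 360 [[0.5686, 0.0518]]
243 359 [[0.5683, 0.0502]]
```

View pics/s5.png

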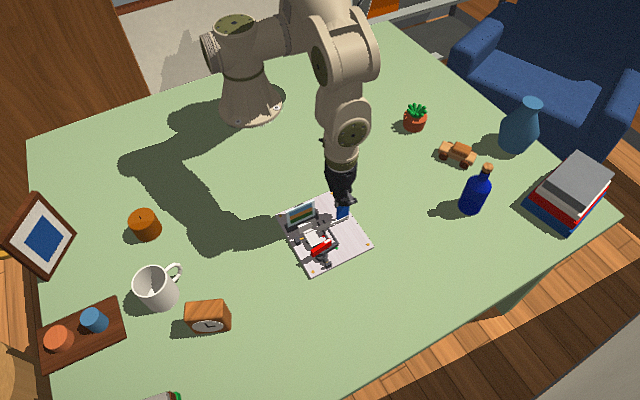

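The scene shows the panel standing at (300,213), the catch across at (321,247), the fingers on the tab at (343,208) and the bystanders where they were. The jaw is about 0.0265, held with 7 N. Handing in.

```bash
python3 -c "
from workcell import env
print(env.hand_in())"
```

```text
the job is handed in; nothing more can be done
None
```

I handed the job in with the catch at about 1.44 rad (free), the fingers holding the jaw about 26.5 mm open with roughly 7 N, the panel standing in its groove and the bystanders where they were; the hand-in gave no verdict.

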